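# Hang the probe rod in the hub gauge stand

### The arm

A 7-joint arm with a two-finger parallel gripper is mounted at the origin on a cart in front of the work surface, level with it; the furniture and walls round the work are solid. World frame = base frame: x ahead of the robot, y to its left, z up, the work surface at z = 0. Lengths are in m, angles in rad, forces in N, time in s.
With the tool pointing down it reaches from about 0.35 to 0.9 m from the base axis. Payload 7.2 kg.
Tool frame: the origin (TCP) lies midway between the tips of the shut fingers; the grasp point (between the pads) lies 19 mm behind it; z points along the fingers, y is the direction in which the jaws open and shut (so a half turn about z gives the same grasp; the last joint's range is limited). The gripper opens to 88 mm and grips with 3 to 60 N. Pads are 20 mm wide; open, the fingers measure 115 mm over their backs; the gripper's body (75 mm by 178 mm) begins 61 mm behind the grasp point.
Start: joints at [-1.22, 0.411, -0.013, 1.596, 0.006, 1.134, -0.082], TCP at [0.254, 0.571, 0.223] pointing down, gripper open.
Joint ranges: [-2.95, 2.95], [-0.29, 1.99], [-1.47, 1.44], [0.14, 2.54], [-1.03, 4.17], [0.13, 1.85], [-2.86, 2.86]. Speed limits (rad/s): [2.39, 2.39, 3.01, 3.01, 3.14, 3.14, 3.14].

### API

Orientations are given as [roll, pitch, yaw] about the fixed x, y, z axes, in that order (R = Rz(yaw) Ry(pitch) Rx(roll)).
In Python, from bench import env, cams, ticket gives the robot as it stands.
- The arm moves only by the tool drive_tool, never from a script. Its argument "increments" is a list of rows, each a list of 4 numbers: the shift along the tool's x, y, z in cm, then the turn about the tool's z in degrees. In form: [[tx, ty, tz, twist], ...]. A call has 1 to 20 rows; each row is the pose to reach, as a shift and turn from the pose commanded when the call began, along the tool's axes at that moment; what a row does not reach only later rows make up. A row lasts 1/12 s, in which the tool goes at most 41.7 mm and 7.16 degrees, less where a joint would pass 70% of its speed; a pose out of reach is approached as far as the arm can. A call with a gripper value outside its range is refused whole. "fingers" is the gripper command: -1 is shut, 1 is fully open, values between are in proportion, set as the call begins (left out, the last holds). The fingers move at their own pace and stop on an object; "newtons" is the grip in N (left out, the last holds). Time passes only in rows, so rows that repeat a pose let the fingers close. It gives the time, the measured TCP pose, the force and the opening at its end, in the units of the state.
- env.read_state(): the state, without advancing time (a new reading comes with each control period).
- cams.camera(name): name is "side" or "top"; returns a dict with "color" (420x560x3 uint8, red, green, blue), "fx", "fy", "cx", "cy" (pixels), "extrinsics" (4x4, takes a point from camera to world coordinates). Camera axes: x right, y down, z forward; pixel columns grow to the right and rows downward; lengths in m; the calibration is good to about 2 mm. A picture is of the moment at which its call begins. There is no depth.
- ticket.finish_job(): hands the job in, once; it reports no verdict.
The state is a dict: "time": time; "q": joint angles; "qd": joint speeds; "joint_efforts": joint torques, N m; "tcp_pos": TCP position; "eef_rot": TCP orientation; "contact_force": force on the tool from outside, world axes, zero at the start; "wrist_torque": the same for the moment, N m; "grip_width": opening from 0.0 (shut) to 1.0 (fully open).
Only numpy, scipy, OpenCV 4.12 (cv2) and the standard library are available. Lean on these libraries where they do the work, as an engineer would, in place of code of your own. Each camera call takes 0.05 s, during which the arm holds its last target.

### The job

Get the hub gauge stand ready for a contact-free reading of the wheel in its nest: pull the stand's sprung shutter out by its black knob until the red set line on the slide just comes out at the front edge of the guide plate (45 mm out), and let go of it. Then lift the probe rod out of its blue holder by the orange handle and lower it upright through the brass guide bush until its red ring is level with the top of the bush. The rod must never touch the stand, bush or wheel; finish while still holding it there, still and centred in the bore, and leave the other things on the bench as they lie.

Things in the scene. Friction and masses are not known exactly. Their poses are not given: they have to be found in the camera images.
- gauge_stand: Fixed steel stand, a black wheel in its nest (wheel top 25 mm above the bench) under an aluminium guide plate, 16 mm thick, top at 72 mm. Origin on the bench under the bore; its level x axis points to the back, the shutter pulls out along -x; yaw within 0.35 rad of world. Plate: x -35 to +65, y -52 to +52 mm; base: x -60 to +75, y -60 to +60 mm.
- bore (a point): Centre of the mouth of the brass guide bush, 76 mm above the bench (the bush stands 4 mm out of the plate, 37 mm across). The bore is vertical, 26 mm in diameter and 20 mm long; below it the shutter (52 to 55 mm above the bench), then free space down to the wheel. Axes as the stand.
- shutter (a joint): How far the shutter slide is pulled out, m: 0 closed, 0.07 end stop; starts at 0 to 0.01, covering the bore. At 0.045 its red set line is just out at the plate's front edge and its window (34 x 32 mm) is centred under the bore. A spring (30 N/m) pulls it home but a friction brake (4 N) keeps it where it is let go; pulling takes 4 to 7 N.
- shutter_knob (a point): Centre of the shutter's black knob head: upright, round, 22 mm diameter, 27 mm high, on a 12 mm neck. 97.5 mm above the bench; 75 mm in front of the bore (stand's -x) when closed, moving with the slide. The slide below is 55 mm above the bench. Axes as the stand.
- probe: Loose probe rod, about 0.12 kg; origin at the centre of its lower end, z up the rod. Steel rod 12 mm diameter, 95 mm long, then a dark collar 28 mm diameter, 5 mm thick, then an orange square handle 20 x 20 x 48 mm with flats square to x and y; 148 mm in all. Red ring 4 mm high, centred 43 mm above the lower end.
- probe_grip (a point): Centre of the probe's orange handle, 124 mm above the rod's lower end; at the start 133 mm above the bench. Same axes as the probe; the handle's flats face along x and y, and its yaw at the start lies within 0.5 rad of the world axes.
- probe_tip (a point): Centre of the lower end of the probe rod.
- probe_band (a point): Centre of the probe's red ring, on the rod's axis 43 mm above the lower end.
- probe_holder: Fixed blue upright tube, 34 mm outside, 18 mm inside diameter, 104 mm high, on a foot 72 mm across; origin at the foot's centre on the bench. The probe hangs in it by its collar on the rim, its lower end 9 mm above the bench: lift it 95 mm to come free.
- loose_wheel: Bystander: loose black caster wheel lying flat, 68 mm across, 17 mm high; origin at the centre of its underside.
- brush: Bystander: loose wooden brush, 204 mm long; origin at the centre of its underside.
- caster: Bystander: loose black twin-wheel caster corner, about 102 x 134 x 107 mm; origin at the centre of its underside.
- spanner: Bystander: loose steel spanner lying flat, 193 mm long, 6 mm thick; origin at the centre of its underside.
Things that resemble listed ones, but are neither listed nor needed, are in the scene too. There is more than one size of the probe; the job needs the larger.

How it is judged:
By the outcome, as a careful person would: the job done as asked, in the order asked, and still so for the second after the job is handed in, while the arm keeps its last pose, push and grip.
It also fails if it takes over 56 s, if anything falls off the work surface, if the arm or the gripper's body presses on something with over 40 N, if the wrist force passes 120 N, or if a joint passes its speed limit or range.

## Working session

There is one attempt and no reset: what is moved stays moved. The work goes in short steps, Python scripts to look and compute and a tool call to move; the robot and the scene stay as the last step left them, time stands still between calls to the robot, and variables do not carry over. Pictures are saved under pics/ and viewed, and the job is handed in when it is done.

Besides the shell and the picture viewer there is one more tool, called after "Emit:" as a command line: name --pt "numbers of a row" for each row, then --argument value for the rest. drive_tool: Moves the arm, as the interface text tells. Its arguments: {"type":"object","properties":{"increments":{"type":"array","items":{"type":"array","items":{"type":"number"}}},"fingers":{"type":"number"},"newtons":{"type":"number"}},"required":["increments"]}

```bash
mkdir -p pics; ls
python3 - <<'E'
from bench import env,cams,ticket
import cv2,numpy as np
s=env.read_state()
for k in s: print(k,s[k])
for n in("side","top"):
    c=cams.camera(n); cv2.imwrite(f"pics/{n}0.png",c["color"][:,:,::-1]); print(n,c["fx"],c["fy"],c["cx"],c["cy"],c["extrinsics"])
E
```

```text
pics
time 0.0
q [-1.22023089  0.41191881 -0.01272978  1.59702014  0.00565688  1.13428176
 -0.08218591]
qd [ 6.58880684e-04 -3.62071733e-04  2.04830920e-06  2.14982585e-04
  1.58463475e-04  1.13363189e-04 -1.04316529e-03]
joint_efforts [-3.96584592e-04 -5.87964034e+01  6.41513094e-01 -2.91079527e+01
 -5.37867320e-02  1.82557118e-02  1.56578330e-04]
tcp_pos [0.25399101 0.57052674 0.221807  ]
eef_rot [-3.14000793e+00  1.56754753e-04  2.72290631e+00]
contact_force [-0.96142188  0.27652295  0.33376117]
wrist_torque [ 0.01899889  0.03357435 -0.012311  ]
grip_width 1.0026606261331559
side 407.31648923697975 407.31648923697975 279.96183919864507 212.55518136970937 [[ 0.98497021 -0.04975103  0.16540409  0.41535389]
 [-0.17208096 -0.36522477  0.9148765  -0.73403471]
 [ 0.01489362 -0.929589   -0.36829672  0.47696215]
 [ 0.          0.          0.          1.        ]]
top 412.014381011531 412.014381011531 282.3913952386145 206.18452462463094 [[ 0.02189803 -0.98985324  0.14039598  0.4170459 ]
 [-0.99966575 -0.02360936 -0.01053511  0.17665773]
 [ 0.01374287 -0.14011835 -0.99003938  1.13228004]
 [ 0.          0.          0.          1.        ]]
```

View pics/side0.png

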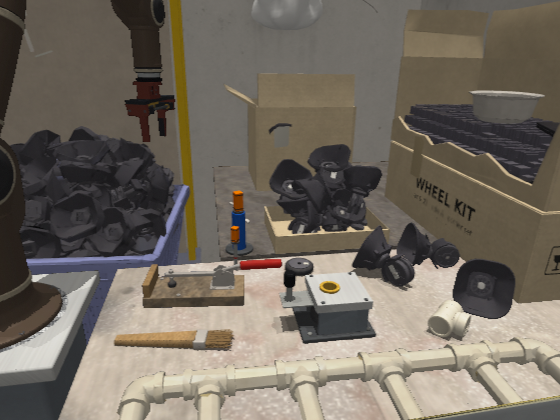

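View pics/top0.png

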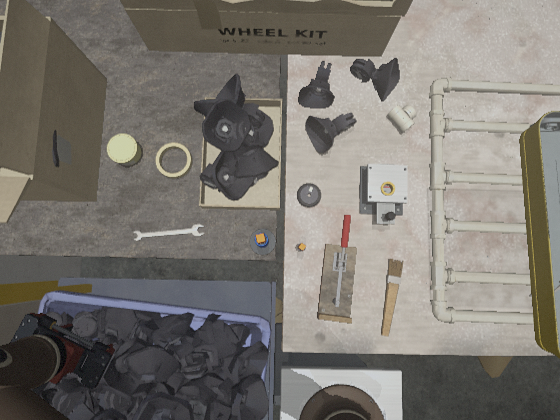

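Run:
```python
import cv2
s=cv2.imread("pics/side0.png");t=cv2.imread("pics/top0.png")
def z(im,r,n,f): 
    a,b,c,d=r; cv2.imwrite(n,cv2.resize(im[b:d,a:c],None,fx=f,fy=f,interpolation=cv2.INTER_CUBIC))
z(s,(200,180,400,350),"pics/sz0.png",4)
z(t,(235,150,425,270),"pics/tz0.png",4)
```

```text
(no output)
```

View pics/sz0.png

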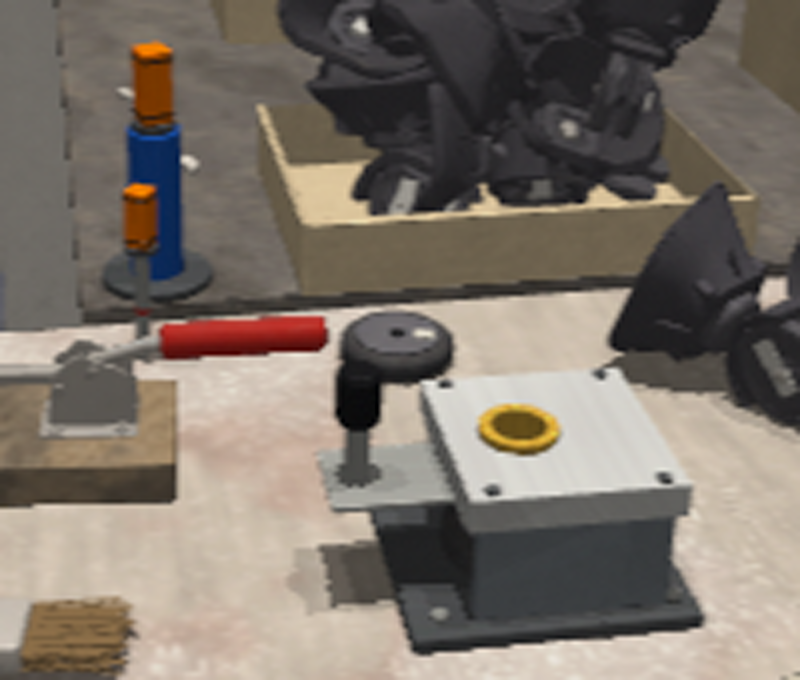

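View pics/tz0.png

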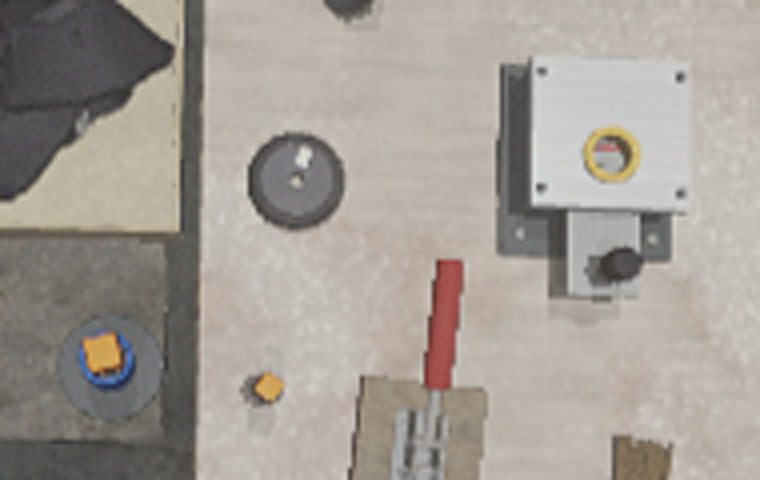

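```bash
cat > h.py <<'E'
import cv2,numpy as np
from bench import env,cams,ticket
def ray(c,u,v):
    E=np.array(c["extrinsics"]);d=E[:3,:3]@np.array([(u-c["cx"])/c["fx"],(v-c["cy"])/c["fy"],1]);return E[:3,3],d/np.linalg.norm(d)
def plane(c,u,v,z):
    o,d=ray(c,u,v);return o+d*(z-o[2])/d[2]
def proj(c,p):
    E=np.array(c["extrinsics"]);q=E[:3,:3].T@(np.asarray(p)-E[:3,3]);return np.array([c["fx"]*q[0]/q[2]+c["cx"],c["fy"]*q[1]/q[2]+c["cy"]])
def tri(c1,p1,c2,p2):
    o,d=ray(c1,*p1);a,b=ray(c2,*p2)
    s=np.linalg.lstsq(np.stack([d,-b],1),a-o,rcond=None)[0]
    P,Q=o+d*s[0],a+b*s[1];return (P+Q)/2,np.linalg.norm(P-Q)
def mask(c,lo,hi):
    return cv2.inRange(cv2.cvtColor(c["color"],cv2.COLOR_RGB2HSV),np.array(lo),np.array(hi))
def blobs(m,amin=8,roi=None):
    if roi: 
        k=np.zeros_like(m);a,b,x,y=roi;k[b:y,a:x]=255;m=m&k
    n,l,s,ce=cv2.connectedComponentsWithStats(m)
    return [(ce[i],s[i]) for i in range(1,n) if s[i][4]>=amin],m
def save(c,roi,name,f=4):
    a,b,x,y=roi;cv2.imwrite(name,cv2.resize(c["color"][b:y,a:x,::-1],None,fx=f,fy=f,interpolation=cv2.INTER_CUBIC))
E
python3 - <<'E'
from h import *
t=cams.camera("top");s=cams.camera("side")
np.set_printoptions(precision=4,suppress=True)
for n,c in(("top",t),("side",s)):
    roi=(360,160,410,225) if n=="top" else (305,270,360,300)
    b,m=blobs(mask(c,(18,120,90),(32,255,255)),8,roi)
    for ce,st in b:
        print(n,"bush",ce,st)
    pts=cv2.findNonZero(m);h=cv2.convexHull(pts);e=cv2.fitEllipse(h);print(e,plane(c,*e[0],.076))
    roi=(250,230,312,255) if n=="top" else (225,185,250,250)
    b,m=blobs(mask(c,(5,150,90),(17,255,255)),5,roi)
    for ce,st in b: print(n,"orange",ce,st)
    roi=(370,200,405,225) if n=="top" else (280,265,300,292)
    b,m=blobs(mask(c,(0,0,0),(180,255,45)),8,roi)
    for ce,st in b: print(n,"black",ce,st)
E
```

```text
((387.18829345703125, 187.9525909423828), (11.990589141845703, 12.738694190979004), 63.99617004394531) [ 0.6215 -0.1075  0.076 ]
side bush [329.2308 286.7385] [320 281  20  13 195]
((329.2627258300781, 286.7829895019531), (12.128488540649414, 19.844945907592773), 96.03076934814453) [ 0.6215 -0.1149  0.076 ]
side orange [237.7351 199.4967] [233 191  10  18 151]
side orange [239.     209.8571] [236 209   7   2   7]
side orange [234.4151 233.3208] [231 226   8  16 106]
side black [289.7665 277.665 ] [284 268  16  20 197]
```

Run:
```python
from h import *
t=cams.camera("top");s=cams.camera("side")
np.set_printoptions(precision=4,suppress=True)
h=cv2.cvtColor(t["color"],cv2.COLOR_RGB2HSV)
print([tuple(x) for x in h[188,378:398].tolist()])
print([tuple(x) for x in h[239,254:270].tolist()])
print([tuple(x) for x in h[216,380:398].tolist()])
def big(m): 
    k=max(cv2.findContours(m,0,1)[0],key=cv2.contourArea);return k
def roi(m,a,b,x,y):
    k=np.zeros_like(m);k[b:y,a:x]=m[b:y,a:x];return k
m=roi(mask(t,(10,120,100),(35,255,255)),370,170,405,205)
k=big(m);e=cv2.fitEllipse(k);print("bush",e,plane(t,*e[0],.076))
P,g=tri(t,e[0],s,(329.26,286.78));print("tri bush",P,g)
# screws
for nm,c,pts,z in(("top",t,[(541/4+235,72/4+150),(680/4+235,77/4+150),(540/4+235,188/4+150),(680/4+235,193/4+150)],.072),("side",s,[(445/4+200,384/4+180),(600/4+200,374/4+180),(492/4+200,490/4+180),(665/4+200,477/4+180)],.072)):
    for p in pts: print(nm,"screw",plane(c,p[0]-.4,p[1]-.4,z))
for r in((250,228,272,250),(292,238,310,256)):
    m=roi(mask(t,(5,120,120),(22,255,255)),*r);k=big(m);R=cv2.minAreaRect(k);print("or",R,cv2.contourArea(k),plane(t,*R[0],.157))
m=roi(mask(t,(0,0,0),(180,255,60)),383,205,400,225);k=big(m);print("knob",cv2.boundingRect(k),cv2.minEnclosingCircle(k),cv2.fitEllipse(k))
```

```text
[(75, 2, 210), (75, 2, 207), (26, 11, 179), (23, 121, 186), (23, 116, 207), (29, 30, 185), (85, 9, 180), (78, 7, 177), (75, 9, 178), (66, 7, 179), (75, 8, 181), (72, 7, 177), (30, 17, 119), (20, 87, 91), (20, 91, 109), (23, 112, 191), (22, 110, 208), (24, 19, 203), (105, 2, 205), (15, 2, 205)]
[(110, 65, 117), (110, 157, 193), (14, 113, 126), (19, 153, 211), (19, 147, 206), (19, 146, 204), (20, 143, 204), (19, 144, 204), (19, 142, 206), (20, 143, 208), (20, 142, 208), (7, 100, 89), (112, 45, 125), (109, 153, 206), (108, 36, 85), (90, 5, 108)]
[(38, 6, 177), (38, 6, 161), (20, 7, 115), (30, 5, 106), (24, 13, 99), (17, 26, 68), (18, 20, 64), (24, 21, 62), (18, 17, 73), (15, 17, 91), (15, 12, 86), (8, 12, 82), (20, 9, 82), (15, 7, 78), (12, 15, 85), (18, 28, 135), (14, 24, 198), (14, 25, 195)]
bush ((387.77777099609375, 182.5), (0.0, 1.0), 0.0) [ 0.6361 -0.1093  0.076 ]
tri bush [ 0.6302 -0.1087  0.0729] 0.013016647833174756
top screw [ 0.6758 -0.0634  0.072 ]
top screw [ 0.6748 -0.1555  0.072 ]
top screw [ 0.5982 -0.0621  0.072 ]
top screw [ 0.5971 -0.154   0.072 ]
side screw [ 0.5995 -0.0642  0.072 ]
side screw [ 0.6777 -0.0661  0.072 ]
side screw [ 0.598 -0.155  0.072]
side screw [ 0.6766 -0.1568  0.072 ]
or ((260.26416015625, 237.9245147705078), (7.966911792755127, 8.241633415222168), 74.05460357666016) 52.0 [0.4784 0.2169 0.157 ]
or ((301.6000061035156, 246.30001831054688), (5.813776969909668, 5.366562843322754), 26.56505012512207) 24.0 [0.4608 0.1189 0.157 ]Traceback (most recent call last):
  File "<stdin>", line 20, in <module>
cv2.error: OpenCV(4.12.0) /io/opencv/modules/imgproc/src/shapedescr.cpp:361: error: (-201:Incorrect size of input array) There should be at least 5 points to fit the ellipse in function 'fitEllipseNoDirect'
```

Run:
```python
from h import *
t=cams.camera("top");s=cams.camera("side")
np.set_printoptions(precision=4,suppress=True)
def up(c,r,f=8):
    a,b,x,y=r;return cv2.cvtColor(cv2.resize(c["color"][b:y,a:x],None,fx=f,fy=f,interpolation=cv2.INTER_CUBIC),cv2.COLOR_RGB2HSV)
def back(p,r,f=8): return ((p[0]+.5)/f-.5+r[0],(p[1]+.5)/f-.5+r[1])
def big(m): return max(cv2.findContours(m,0,1)[0],key=cv2.contourArea)
# bush top
r=(374,174,402,202);m=cv2.inRange(up(t,r),(15,60,80),(32,255,255));k=big(m);e=cv2.fitEllipse(cv2.convexHull(k));pb=back(e[0],r);print("bush",pb,np.array(e[1])/8,plane(t,*pb,.075))
# handle
for r in((250,228,275,252),(292,236,312,258)):
    m=cv2.inRange(up(t,r),(10,90,110),(25,255,255));k=big(m);R=cv2.minAreaRect(k);p=back(R[0],r);print("or",p,np.array(R[1])/8,R[2])
    pts=[plane(t,*back(q,r),.157) for q in cv2.boxPoints(R)];print(np.array(pts)[:,:2],np.mean(pts,0)); d=pts[1]-pts[0];print(np.degrees(np.arctan2(d[1],d[0])))
    cv2.imwrite(f"pics/m{r[0]}.png",m)
# blue tube top annulus
r=(250,228,275,252);m=cv2.inRange(up(t,r),(100,120,60),(125,255,255));k=big(m);(x,y),rad=cv2.minEnclosingCircle(k);p=back((x,y),r);print("tube",p,rad/8,plane(t,*p,.1))
# handle side
r=(228,186,250,215);m=cv2.inRange(up(s,r),(3,150,60),(20,255,255));k=big(m);R=cv2.boundingRect(k);p=back((R[0]+R[2]/2,R[1]+R[3]/2),r);print("side handle",p,np.array(R)/8)
print(tri(t,(260.3,238),s,p))
P=[.478,.2155,.133];print("proj grip",proj(t,P),proj(s,P))
print("knob pred",proj(t,[.547,-.108,.111]),proj(s,[.547,-.108,.0975]),proj(s,[.537,-.108,.0975]))
# knob side
r=(278,262,304,292);m=cv2.inRange(up(s,r),(0,0,0),(180,255,45));cv2.imwrite("pics/mk.png",m);k=big(m);R=cv2.boundingRect(k);print("knob side",back((R[0]+R[2]/2,R[1]+R[3]/2),r),np.array(R)/8)
save(t,(374,195,406,227),"pics/knob_t.png",16)
save(s,(275,258,310,308),"pics/knob_s.png",12)
```

```text
bush (387.47031593322754, 188.07734298706055) [13.9035 14.3486] [ 0.6214 -0.1085  0.075 ]
or (260.24130153656006, 237.97576141357422) [9.5348 8.9397] 77.69197845458984
[[0.4867 0.2299]
 [0.4917 0.2094]
 [0.4698 0.204 ]
 [0.4648 0.2245]] [0.4783 0.217  0.157 ]
-76.34443709849899
or (301.5480766296387, 246.427885055542) [6.5524 6.3791] 33.6900634765625
[[0.4583 0.1296]
 [0.471  0.1214]
 [0.4627 0.1084]
 [0.4501 0.1166]] [0.4605 0.119  0.157 ]
-32.745658073750974
tube (261.13765811920166, 239.5) 7.01243782043457 [0.4781 0.217  0.1   ]
side handle (237.625, 200.75) [ 5.     4.5   10.125 21.375]
(array([0.4801, 0.2179, 0.1309]), np.float64(0.000589808331087768))
proj grip [261.2315 238.7189] [236.703 200.338]
knob pred [391.4953 214.6396] [288.9967 277.763 ] [283.541  278.1869]
knob side (293.625, 277.3125) [ 6.125  5.5   19.875 20.5  ]
```

View pics/knob_t.png

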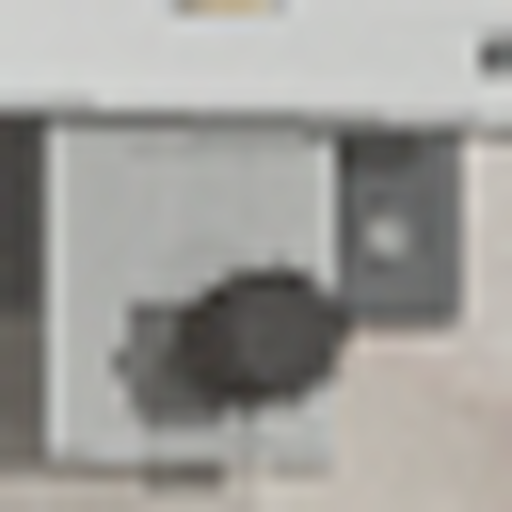

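View pics/knob_s.png

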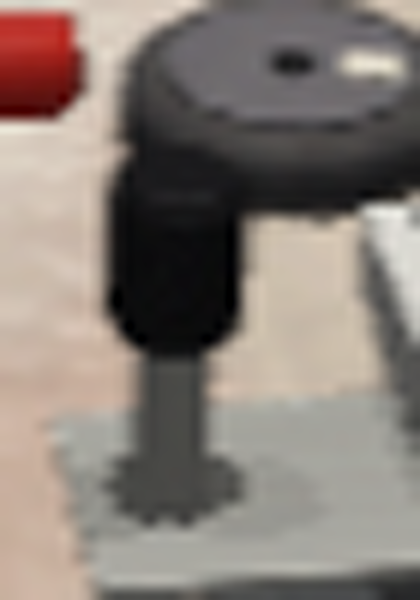

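Emit:
drive_tool --pt "-1.1 -1.0 0 -0.5" --pt "-2.7 -2.5 0.1 -1.2" --pt "-5.4 -5 0.2 -2.3" --pt "-8.4 -7.7 0.3 -3.6" --pt "-11.4 -10.5 0.4 -4.8" --pt "-14.4 -13.2 0.6 -6.1" --pt "-17.4 -16 0.7 -7.4" --pt "-20.4 -18.8 0.8 -8.6" --pt "-23.4 -21.5 0.9 -9.9" --pt "-26.3 -24.2 1.1 -11.2" --pt "-29.3 -27 1.2 -12.4" --pt "-32.3 -29.8 1.3 -13.7" --pt "-35.3 -32.5 1.4 -15" --pt "-38.3 -35.2 1.6 -16.2" --pt "-41.3 -38 1.7 -17.5" --pt "-44.3 -40.8 1.8 -18.7" --pt "-47.3 -43.5 1.9 -20" --pt "-50 -46 2 -21.2" --pt "-52.4 -48.3 2.1 -22.2" --pt "-54.3 -50 2.2 -23" --fingers 1

```text
time: 2.07
tcp_pos: [0.5475, -0.11, 0.2008]
eef_rot: [-3.141, 0.001, 3.123]
contact_force: [-0.9, 0.5, 1.0]
grip_width: 0.999
```

Emit:
drive_tool --pt "0 0 1 0" --pt "0 0 3 0" --pt "0 0 5 0" --pt "0 0 6.5 0" --pt "0 0 7 0" --pt "0 0 7 0"

```text
time: 2.57
tcp_pos: [0.546, -0.1059, 0.1294]
eef_rot: [3.141, -0.003, 3.125]
contact_force: [-0.1, -0.4, -0.1]
grip_width: 0.999
```

Run:
```python
from h import *
print(env.read_state()["tcp_pos"])
t=cams.camera("top");s=cams.camera("side")
save(t,(330,150,450,240),"pics/t2.png",6);save(s,(230,190,380,310),"pics/s2.png",5)
```

```text
[ 0.54596212 -0.10592305  0.1293614 ]
```

View pics/s2.png

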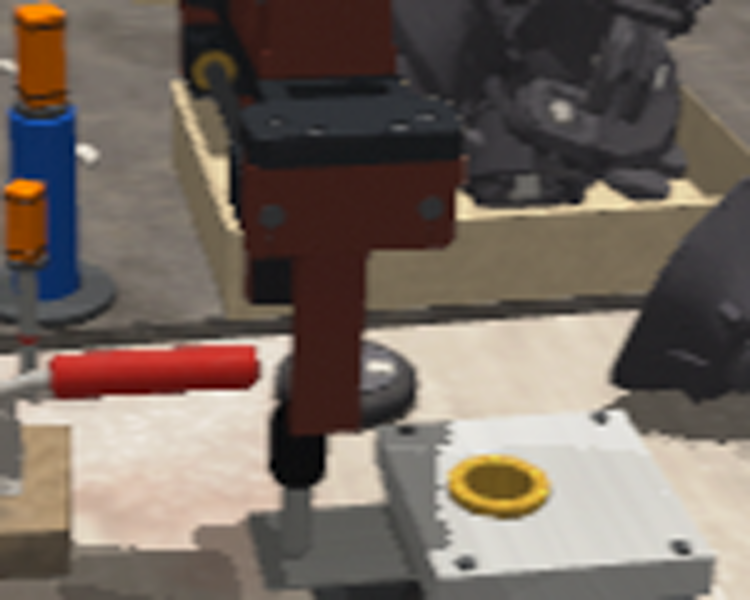

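View pics/t2.png

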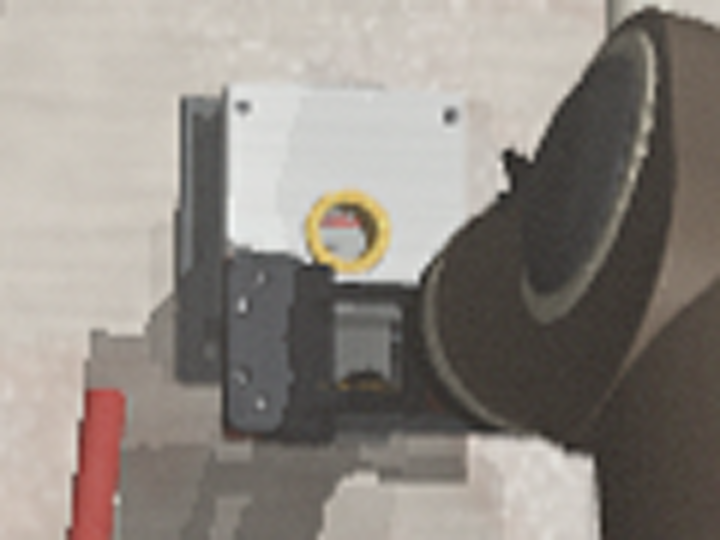

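Emit:
drive_tool --pt "0 0 1 0" --pt "0 0 3 0" --pt "0 0 4.5 0" --pt "0 0 5 0" --pt "0 0 5 0"

```text
time: 3.08
tcp_pos: [0.5463, -0.1064, 0.0798]
eef_rot: [3.142, -0.002, 3.124]
contact_force: [-0.2, 0.4, 0.6]
grip_width: 0.997
```

Emit:
drive_tool --pt "0 0 0 0" --pt "0 0 0 0" --pt "0 0 0 0" --pt "0 0 0 0" --pt "0 0 0 0" --pt "0 0 0 0" --pt "0 0 0 0" --pt "0 0 0 0" --fingers -1 --newtons 35

```text
time: 3.75
tcp_pos: [0.5469, -0.1066, 0.0807]
eef_rot: [3.142, 0.0, 3.124]
contact_force: [-0.8, 0.2, 0.6]
grip_width: 0.432
```

Still closing.

Emit:
drive_tool --pt "0 0 0.2 0" --pt "0 0 0.2 0" --pt "0 0 0.2 0" --pt "0 0 0.2 0" --pt "0 0 0.2 0" --pt "0 0 0.2 0"

```text
time: 4.25
tcp_pos: [0.5467, -0.1077, 0.0784]
eef_rot: [-3.14, -0.0, 3.123]
contact_force: [0.7, -5.5, -4.9]
grip_width: 0.241
```

Emit:
drive_tool --pt "0.2 0 0 0" --pt "0.6 0 0 0" --pt "1.1 0 0 0" --pt "1.6 0 0 0" --pt "2.1 0 0 0" --pt "2.6 0 0 0" --pt "3.1 0 0 0" --pt "3.5 0 0 0" --pt "3.8 0 0 0" --pt "4 0 0 0" --pt "4 0 0 0" --pt "4 0 0 0"

```text
time: 5.25
tcp_pos: [0.5073, -0.107, 0.0784]
eef_rot: [-3.14, 0.001, 3.124]
contact_force: [2.7, -6.2, -7.3]
grip_width: 0.24
```

Run:
```python
from h import *
print(env.read_state()["tcp_pos"])
t=cams.camera("top");s=cams.camera("side")
save(t,(360,160,410,240),"pics/t3.png",7);save(s,(260,260,380,340),"pics/s3.png",6)
```

```text
[ 0.5073047  -0.10701349  0.07838297]
```

View pics/s3.png

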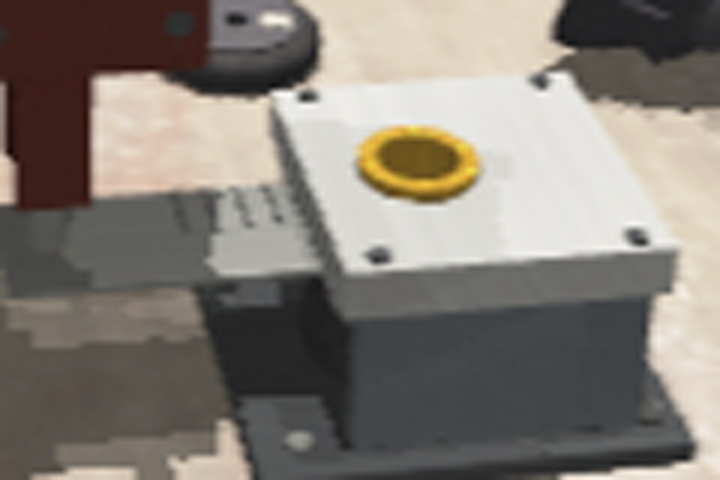

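View pics/t3.png

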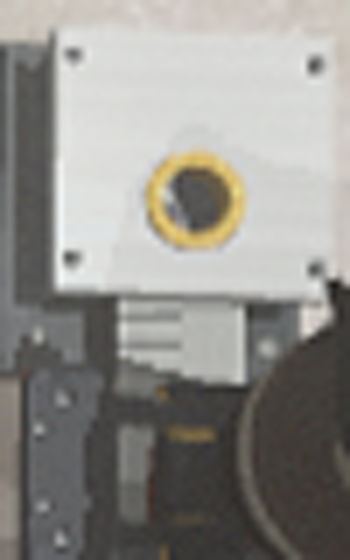

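Emit:
drive_tool --pt "0.1 0 0 0" --pt "0.2 0 0 0" --pt "0.3 0 0 0" --pt "0.4 0 0 0" --pt "0.4 0 0 0" --pt "0.4 0 0 0"

```text
time: 5.85
tcp_pos: [0.5037, -0.1069, 0.0784]
eef_rot: [-3.14, 0.002, 3.124]
contact_force: [4.5, -5.5, -9.1]
grip_width: 0.239
```

Run:
```python
from h import *
print(env.read_state()["tcp_pos"])
t=cams.camera("top");s=cams.camera("side")
save(t,(368,180,404,220),"pics/t4.png",14);save(s,(285,275,335,315),"pics/s4.png",14)
```

```text
[ 0.50370749 -0.10694116  0.07839142]
```

View pics/s4.png

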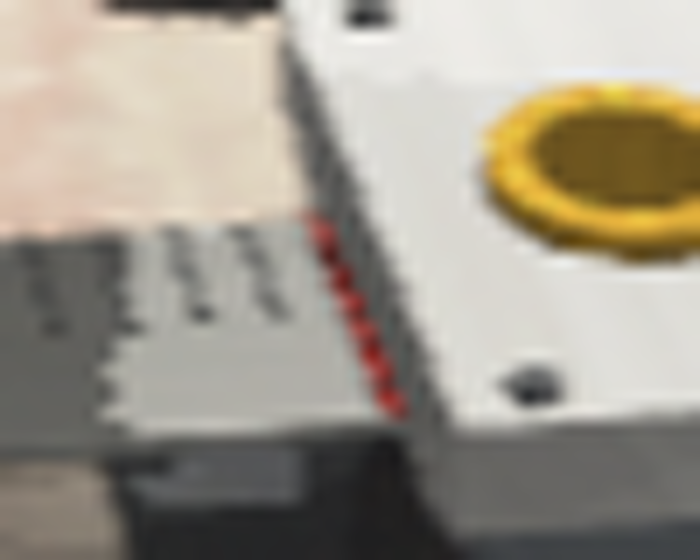

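View pics/t4.png

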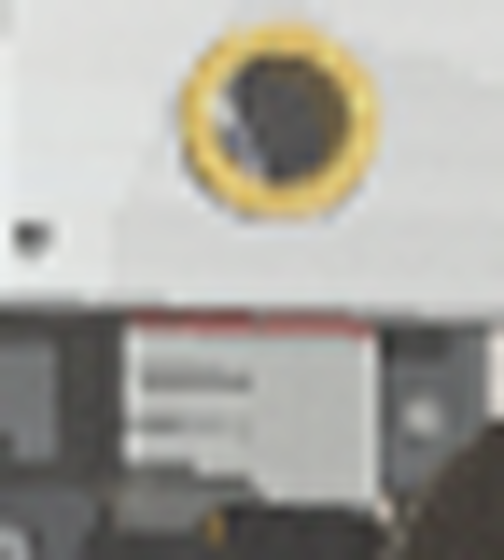

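Run:
```python
from h import *
t=cams.camera("top");s=cams.camera("side")
np.set_printoptions(precision=4,suppress=True)
def up(c,r,f=8):
    a,b,x,y=r;return cv2.cvtColor(cv2.resize(c["color"][b:y,a:x],None,fx=f,fy=f,interpolation=cv2.INTER_CUBIC),cv2.COLOR_RGB2HSV)
for n,c,r,pf in(("top",t,(374,198,398,208),.5865),("side",s,(300,285,320,310),.588)):
    h=up(c,r);m=cv2.inRange(h,(0,70,60),(12,255,255))|cv2.inRange(h,(168,70,60),(180,255,255))
    ys,xs=np.nonzero(m);P=np.array([plane(c,(x+.5)/8-.5+r[0],(y+.5)/8-.5+r[1],.055) for x,y in zip(xs,ys)])
    A=P[:,0]+ .017*(P[:,1]+.109) # stand x with yaw -0.017 -> x + .. 
    A=P[:,0]-(-.017)*(-(0))  if False else P[:,0]*1- np.sin(.017)*(P[:,1]+.109)
    print(n,len(xs),"line x mean",A.mean(),np.percentile(A,[5,25,75,95]),"y",P[:,1].min(),P[:,1].max(),"front",pf)
```

```text
top 814 line x mean 0.585959101206243 [0.5848 0.5854 0.5865 0.5871] y -0.12959350399464675 -0.08602976546389196 front 0.5865
side 1811 line x mean 0.5870387765065022 [0.5854 0.5861 0.5879 0.5887] y -0.13530142383455845 -0.08642140321292968 front 0.588
```

Emit:
drive_tool --pt "0.03 0 0 0" --pt "0.06 0 0 0" --pt "0.06 0 0 0" --pt "0.06 0 0 0" --pt "0.06 0 0 0"

```text
time: 6.47
tcp_pos: [0.5033, -0.1069, 0.0784]
eef_rot: [-3.14, 0.002, 3.124]
contact_force: [5.8, -5.2, -10.0]
grip_width: 0.24
```

Emit:
drive_tool --pt "0 0 0 0" --pt "0 0 0 0" --pt "0 0 0 0" --pt "0 0 0 0" --pt "0 0 0 0" --pt "0 0 0 0" --fingers 0.7

```text
time: 6.97
tcp_pos: [0.5023, -0.1056, 0.0787]
eef_rot: [3.141, 0.0, 3.125]
contact_force: [0.3, 0.2, -0.0]
grip_width: 0.657
```

Emit:
drive_tool --pt "0 0 -1 0" --pt "0 0 -3.5 0" --pt "0 0 -7 0" --pt "0.1 1 -10 -0.5" --pt "0.2 3 -12 -1.5" --pt "0.5 6 -12 -2.8" --pt "0.8 9 -12 -4.2" --pt "1.1 12.5 -12 -5.6" --pt "1.5 16 -12 -7" --pt "1.8 19.5 -12 -8.8" --pt "2 23 -12 -10.5" --pt "2.3 26 -12 -12" --pt "2.6 28.5 -12 -13" --pt "2.8 30.5 -12 -14" --pt "2.9 31.8 -12 -14.7" --pt "2.9 32.2 -12 -14.7" --pt "2.9 32.2 -12 -14.7" --pt "2.9 32.2 -12 -14.7" --fingers 0.7

```text
time: 8.47
tcp_pos: [0.4793, 0.2151, 0.1986]
eef_rot: [-3.141, -0.0, -2.904]
contact_force: [-0.9, -0.9, -0.1]
grip_width: 0.847
```

Run:
```python
from h import *
t=cams.camera("top");s=cams.camera("side")
np.set_printoptions(precision=4,suppress=True)
def up(c,r,f=8):
    a,b,x,y=r;return cv2.cvtColor(cv2.resize(c["color"][b:y,a:x],None,fx=f,fy=f,interpolation=cv2.INTER_CUBIC),cv2.COLOR_RGB2HSV)
for n,c,r,pf in(("top",t,(374,198,398,208),.5865),("side",s,(300,285,320,310),.588)):
    h=up(c,r);m=cv2.inRange(h,(0,70,60),(12,255,255))|cv2.inRange(h,(168,70,60),(180,255,255))
    ys,xs=np.nonzero(m)
    if len(xs)==0: print(n,"none");continue
    P=np.array([plane(c,(x+.5)/8-.5+r[0],(y+.5)/8-.5+r[1],.055) for x,y in zip(xs,ys)])
    A=P[:,0]- np.sin(.017)*(P[:,1]+.109)
    print(n,len(xs),A.mean(),np.percentile(A,[5,25,75,95]),pf)
save(t,(230,200,310,270),"pics/t5.png",8);save(s,(190,130,290,270),"pics/s5.png",4);save(t,(365,165,410,235),"pics/t5b.png",8)
save(s,(270,260,350,315),"pics/s5b.png",8)
```

```text
top 1142 0.5858192118014569 [0.5844 0.5851 0.5865 0.5873] 0.5865
side 2104 0.5868321631675303 [0.5849 0.5858 0.5878 0.5887] 0.588
```

View pics/s5b.png

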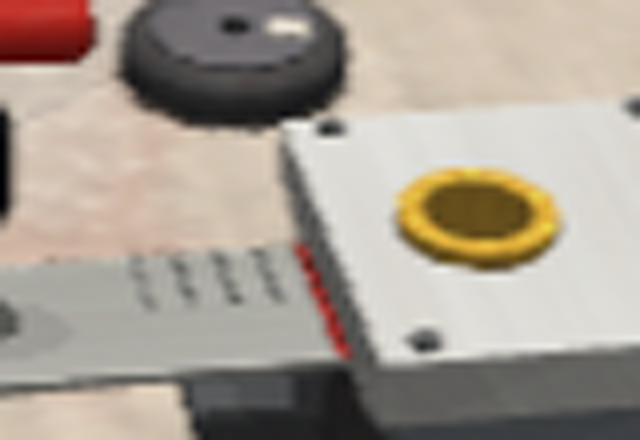

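View pics/t5b.png

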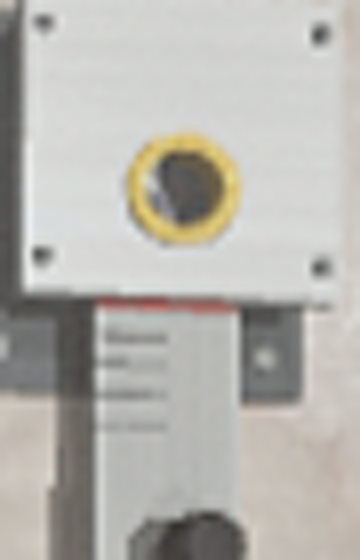

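View pics/s5.png

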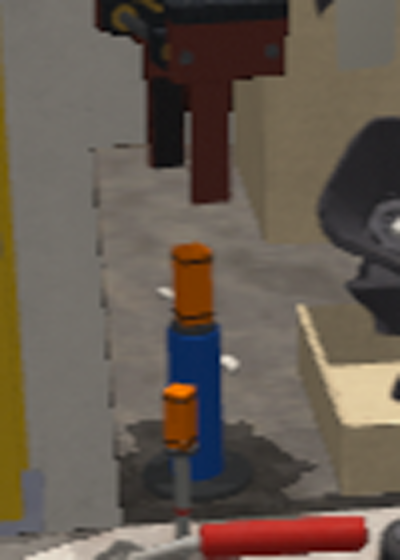

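View pics/t5.png

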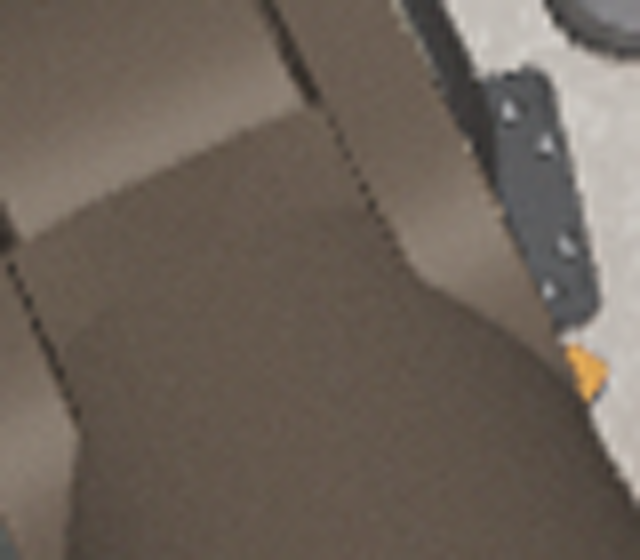

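Emit:
drive_tool --pt "0 0.1 1 0" --pt "0 0.1 3 0" --pt "0 0.1 5 0" --pt "0 0.1 7 0" --pt "0 0.1 8.2 0" --pt "0 0.1 8.4 0" --pt "0 0.1 8.4 0" --pt "0 0.1 8.4 0"

```text
time: 9.23
tcp_pos: [0.479, 0.2173, 0.1149]
eef_rot: [-3.142, 0.0, -2.903]
contact_force: [-0.3, -0.3, -0.1]
grip_width: 0.85
```

Run:
```python
from h import *
print(env.read_state()["tcp_pos"])
s=cams.camera("side")
save(s,(200,160,280,260),"pics/s6.png",6)
```

```text
[0.47904266 0.21727612 0.11493524]
```

View pics/s6.png

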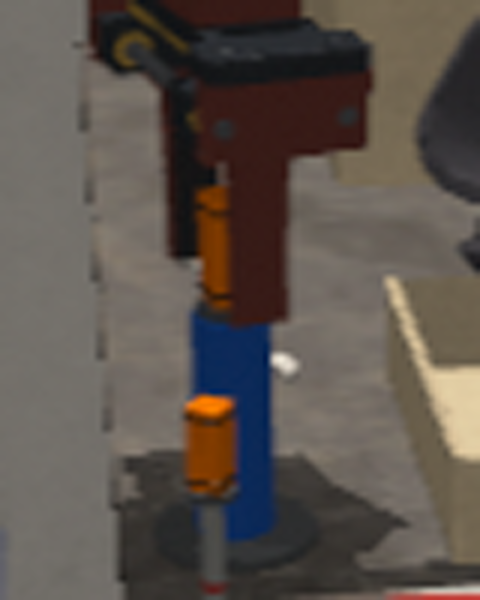

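Emit:
drive_tool --pt "0 0 0 0" --pt "0 0 0 0" --pt "0 0 0 0" --pt "0 0 0 0" --pt "0 0 0 0" --pt "0 0 0 0" --pt "0 0 0 0" --pt "0 0 0 0" --pt "0 0 0 0" --pt "0 0 0 0" --pt "0 0 0 0" --pt "0 0 0 0" --pt "0 0 0 0" --fingers -1 --newtons 35

```text
time: 10.37
tcp_pos: [0.4787, 0.2175, 0.1146]
eef_rot: [-3.142, -0.0, -2.902]
contact_force: [-0.1, -1.1, 0.6]
grip_width: 0.221
```

Emit:
drive_tool --pt "0 0 -0.3 0" --pt "0 0 -0.8 0" --pt "0 0 -1.6 0" --pt "0 0 -2.6 0" --pt "0 0 -3.8 0" --pt "0 0 -5 0" --pt "0 0 -6.4 0" --pt "0 0 -8 0" --pt "0 0 -9.6 0" --pt "0 0 -11.2 0" --pt "0 0 -12.8 0" --pt "0 0 -14.2 0" --pt "0 0 -15.2 0" --pt "0 0 -15.8 0" --pt "0 0 -16 0" --pt "0 0 -16 0" --pt "0 0 -16 0"

```text
time: 11.78
tcp_pos: [0.4784, 0.2174, 0.2741]
eef_rot: [-3.141, -0.001, -2.902]
contact_force: [-0.6, -0.4, -0.9]
grip_width: 0.221
```

Run:
```python
from h import *
st=env.read_state();print(st["tcp_pos"],st["eef_rot"],st["contact_force"])
s=cams.camera("side")
save(s,(180,80,300,230),"pics/s7.png",4)
```

```text
[0.47837209 0.21741677 0.27405175] [-3.14131122e+00 -9.53973309e-04 -2.90239290e+00] [-0.63349444 -0.38287762 -0.88648382]
```

View pics/s7.png

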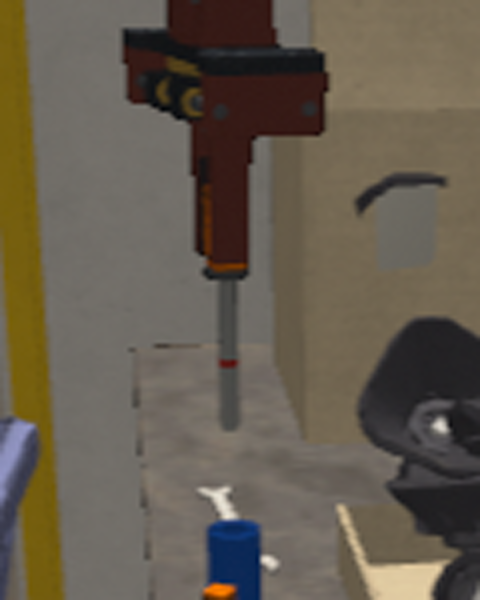

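Emit:
drive_tool --pt "-0.1 -0.4 0 0" --pt "-0.2 -1.3 0 0" --pt "-0.5 -2.8 0 0" --pt "-0.8 -4.8 0 0" --pt "-1.2 -7 0 0" --pt "-1.7 -9.5 0 0" --pt "-2.1 -12 0 0" --pt "-2.6 -14.6 0 0" --pt "-3 -17.2 0 0" --pt "-3.5 -19.8 0 0" --pt "-3.9 -22.4 0 0" --pt "-4.4 -25 0 0" --pt "-4.8 -27.5 0 0" --pt "-5.3 -30 0 0" --pt "-5.7 -32 0 0" --pt "-6 -33.6 0 0" --pt "-6.1 -34.6 0 0" --pt "-6.2 -35.1 0 0" --pt "-6.2 -35.1 0 0" --pt "-6.2 -35.1 0 0"

```text
time: 13.5
tcp_pos: [0.6218, -0.1082, 0.2744]
eef_rot: [3.141, -0.0, -2.902]
contact_force: [-0.3, 0.6, -1.8]
grip_width: 0.226
```

Emit:
drive_tool --pt "0 0 0 0" --pt "0 0 0 0" --pt "0 0 0 0" --pt "0 0 0 0"

```text
time: 13.83
tcp_pos: [0.6221, -0.108, 0.2748]
eef_rot: [3.141, 0.0, -2.901]
contact_force: [1.1, -0.3, -1.7]
grip_width: 0.225
```

Run:
```python
from h import *
st=env.read_state();print(st["tcp_pos"],st["eef_rot"],st["contact_force"])
s=cams.camera("side");t=cams.camera("top")
save(s,(270,160,390,310),"pics/s8.png",4);save(t,(330,120,450,240),"pics/t8.png",5)
```

```text
[ 0.62205425 -0.10801208  0.27477737] [ 3.14137930e+00  2.23719041e-04 -2.90135280e+00] [ 1.14332902 -0.28173742 -1.65955064]
```

View pics/s8.png

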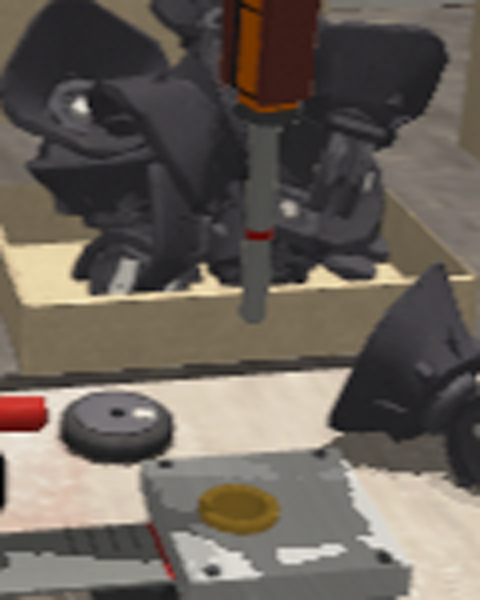

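View pics/t8.png

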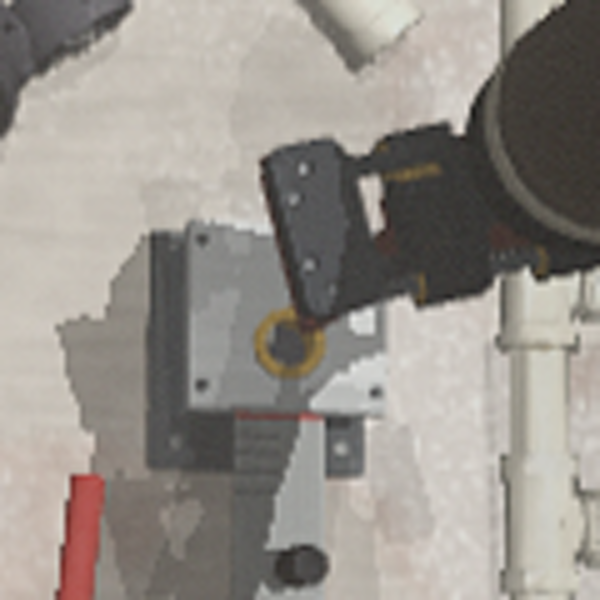

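```bash
cat > rod.py <<'E'
from h import *
np.set_printoptions(precision=4,suppress=True)
def up(c,r,f=8):
    a,b,x,y=r;return cv2.cvtColor(cv2.resize(c["color"][b:y,a:x],None,fx=f,fy=f,interpolation=cv2.INTER_CUBIC),cv2.COLOR_RGB2HSV)
def back(p,r,f=8): return ((p[0]+.5)/f-.5+r[0],(p[1]+.5)/f-.5+r[1])
def big(m): return max(cv2.findContours(m,0,1)[0],key=cv2.contourArea)
def bush(s,r=(315,275,345,300)):
    # outer top rim of bush + inner dark hole
    h=up(s,r);m=cv2.inRange(h,(15,100,40),(35,255,255));k=big(m);R=np.array(cv2.boundingRect(k))
    return back((R[0],R[1]),r),back((R[0]+R[2],R[1]+R[3]),r)
E
python3 - <<'E'
from rod import *
st=env.read_state();T=st["tcp_pos"]
s=cams.camera("side")
for z in(.25,.24,.22,.2,.18,.17): print(z,proj(s,[T[0],T[1],z]))
# edges per row for rod: gradient horizontally
g=s["color"].astype(float).mean(2)
for v in (195,200,205,212,225,230,235):
    print(v,g[v,326:344].astype(int))
print(bush(s))
print("bush proj rim L/R", [proj(s,[.6215+.0185*np.cos(a),-.109+.0185*np.sin(a),.076]) for a in (0,np.pi/2,np.pi,-np.pi/2)], proj(s,[.6215,-.109,.076]))
E
```

```text
0.25 [334.6014 196.1368]
0.24 [334.224  201.6806]
0.22 [333.481  212.5936]
0.2 [332.7535 223.2796]
0.18 [332.0409 233.7458]
0.17 [331.6901 238.8986]
195 [35 35 33 37 41 52 72 76 74 76 77 78 77 57 36 36 37 38]
200 [35 34 34 33 31 49 65 73 75 77 78 77 76 61 42 38 38 39]
205 [36 43 51 51 37 32 59 75 77 77 78 77 81 66 48 46 43 43]
212 [ 45  53  57  57  56  63  73  75  78  79  79  77  74  76 104 149 171 148]
225 [32 31 33 40 68 79 77 78 79 78 78 67 51 51 50 48 46 44]
230 [38 42 44 43 61 75 79 79 80 78 81 66 44 43 43 42 67 62]
235 [106 104 105 105  91  76  78  79  80  79  93 103 105 105 105 108 107 106]
((np.float64(319.1875), np.float64(280.5625)), (np.float64(339.4375), np.float64(293.3125)))
bush proj rim L/R [array([337.9599, 284.2985]), array([325.6009, 279.9223]), array([318.6548, 285.8825]), array([331.2184, 290.4895])] [328.3466 285.0873]
```

Emit:
drive_tool --pt "0 0 0.3 0" --pt "0.05 -0.05 1 0" --pt "0.07 -0.09 2 0" --pt "0.07 -0.09 3.1 0" --pt "0.07 -0.09 4.2 0" --pt "0.07 -0.09 5.3 0" --pt "0.07 -0.09 6.4 0" --pt "0.07 -0.09 7.3 0" --pt "0.07 -0.09 7.9 0" --pt "0.07 -0.09 8.2 0" --pt "0.07 -0.09 8.3 0" --pt "0.07 -0.09 8.3 0" --pt "0.07 -0.09 8.3 0" --pt "0.07 -0.09 8.3 0"

```text
time: 15.15
tcp_pos: [0.622, -0.1098, 0.1923]
eef_rot: [-3.141, 0.001, -2.902]
contact_force: [-0.7, 0.8, -1.4]
grip_width: 0.228
```

Run:
```python
from rod import *
st=env.read_state();T=st["tcp_pos"];print(T,st["eef_rot"],st["contact_force"])
s=cams.camera("side");t=cams.camera("top")
for z in(.17,.15,.13,.11,.09,.085): print(z,proj(s,[T[0],T[1],z]))
g=s["color"].astype(float).mean(2)
for v in (240,245,250,255,260,265,270,275,278,280):
    print(v,g[v,323:343].astype(int))
print(bush(s))
save(s,(300,230,360,305),"pics/s9.png",8);save(t,(365,165,410,235),"pics/t9.png",8)
```

```text
[ 0.622  -0.1098  0.1923] [-3.1413  0.0011 -2.9024] [-0.7292  0.8227 -1.3797]
0.17 [331.8669 239.2634]
0.15 [331.1728 249.428 ]
0.13 [330.4927 259.3884]
0.11 [329.8261 269.1506]
0.09 [329.1726 278.7204]
0.085 [329.0113 281.0835]
240 [103 103 105 106 107 106  99  82  74  76  77  77  77  93 103 102 104 106
 105 104]
245 [103 102 102 102 102 102  91  76  75  77  79  77  76  92 103 103 103 105
 106 106]
250 [102 106 106 105 107 108  91  73  77  77  78  78  71  60  58  61  63  64
  65  68]
255 [209 209 207 207 206 172 107  75  77  78  78  77 136 188 202 202 203 205
 208 211]
260 [205 206 206 206 204 147  58  73  78  79  78  68 158 204 207 208 208 206
 204 203]
265 [206 205 206 206 190 132  75  77  80  79  77 114 178 205 207 207 207 208
 208 207]
270 [199 202 204 205 173 109  76  78  79  78  78 139 191 205 206 208 209 211
 210 208]
275 [132 139 139 128 101  79  77  79  80  79  83 106 120 120 119 119 119 118
 117 118]
278 [133 140 140 130  98  74  78  79  79  77  84 106 120 120 119 119 129 136
 136 135]
280 [119 121 122 120 108  86  79  79  80  79  94 113 118 119 119 119 118 117
 117 117]
((np.float64(319.1875), np.float64(280.5625)), (np.float64(339.4375), np.float64(293.3125)))
```

View pics/s9.png

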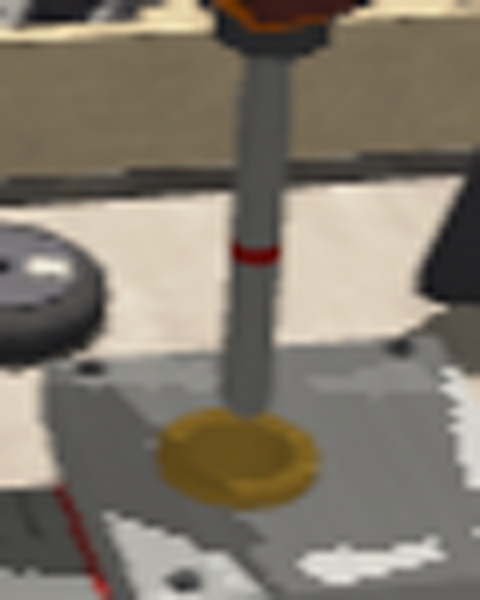

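View pics/t9.png

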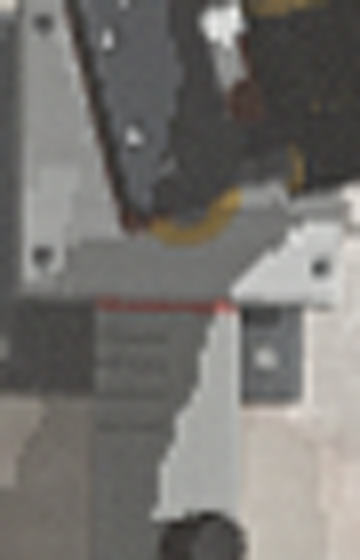

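Emit:
drive_tool --pt "0.05 0.01 0 0" --pt "0.05 0.01 0.2 0" --pt "0.05 0.01 0.5 0" --pt "0.05 0.01 0.9 0" --pt "0.05 0.01 1.3 0" --pt "0.05 0.01 1.7 0" --pt "0.05 0.01 1.9 0" --pt "0.05 0.01 2.0 0" --pt "0.05 0.01 2.0 0" --pt "0.05 0.01 2.0 0" --pt "0.05 0.01 2.0 0" --pt "0.05 0.01 2.0 0"

```text
time: 16.25
tcp_pos: [0.6212, -0.1098, 0.1719]
eef_rot: [-3.141, 0.0, -2.902]
contact_force: [-0.3, 0.5, -1.2]
grip_width: 0.229
```

Run:
```python
from rod import *
st=env.read_state();T=st["tcp_pos"];print(T,st["eef_rot"],st["contact_force"])
s=cams.camera("side");t=cams.camera("top")
for z in(.13,.11,.1,.09,.08,.076): print(z,proj(s,[T[0],T[1],z]))
g=s["color"].astype(int)
for v in (275,278,280,282,284,286):
    print(v,g[v,316:344,0],g[v,316:344,2])
save(s,(310,260,350,300),"pics/s10.png",15)
```

```text
[ 0.6212 -0.1098  0.1719] [-3.1415  0.0004 -2.9024] [-0.2989  0.4982 -1.1785]
0.13 [330.0975 259.416 ]
0.11 [329.4348 269.1795]
0.1 [329.1083 273.9887]
0.09 [328.785  278.7505]
0.08 [328.465  283.4657]
0.076 [328.3378 285.3389]
275 [150 149 145 143 141 132 125 126 125 124 115  91  76  79  81  81  80  90
 112 123 122 123 122 122 121 120 119 131] [142 141 138 137 135 128 121 121 119 119 111  88  74  76  77  78  76  85
 108 118 118 118 117 117 117 115 115 126]
278 [114 127 128 127 125 123 123 125 126 125 110  85  78  80  81  80  80  97
 116 123 133 140 140 139 139 139 138 138] [108 122 122 122 121 119 119 121 121 119 105  81  74  77  78  78  77  93
 112 118 128 135 135 135 134 135 133 131]
280 [ 90  94 113 125 124 124 121 121 123 124 110  86  79  80  81  81  80 104
 120 121 122 122 121 120 120 119 120 118] [ 88  90 109 121 120 119 117 118 118 119 106  83  75  77  78  77  76 100
 117 117 117 116 117 117 116 115 114 114]
282 [ 90  91  92  93 112 124 126 131 130 126 110  84  79  81  80  80  79 107
 125 123 121 121 121 120 120 120 119 119] [ 87  87  88  91 108 101  65  42  39  36  53  69  76  77  77  77  75  60
  54  83 108 117 117 116 115 114 114 114]
284 [ 90  89  89  92  94  95  98 102 103 104  92  78  79  81  80  80  82  94
 103 113 132 134 126 122 120 119 119 119] [ 87  87  86  68  38  27  27  28  29  29  49  68  76  77  76  77  70  47
  29  31  38  41  67 102 116 114 115 114]
286 [ 89  90  89  91  93  94  94  99 103 105  89  76  80  81  82  80  80  92
  98  94 103 119 126 125 122 120 119 119] [ 86  86  85  63  28  25  26  27  29  28  55  74  76  78  78  77  68  47
  27  26  28  32  34  64 101 116 115 114]
```

View pics/s10.png

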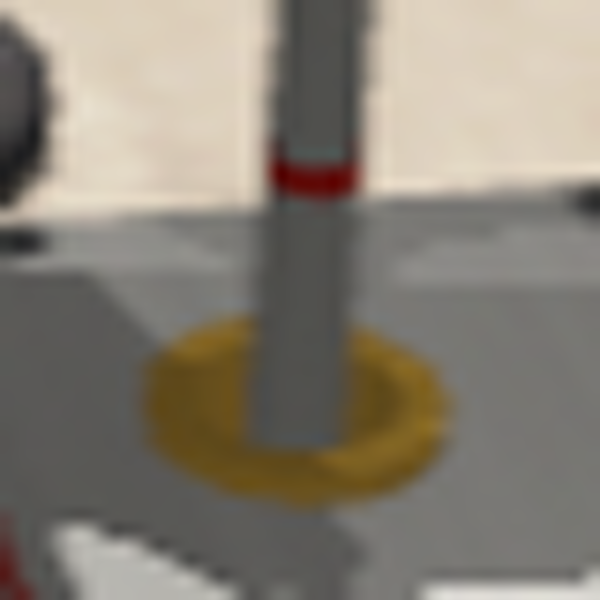

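Emit:
drive_tool --pt "0 0 0.2 0" --pt "0 0 0.5 0" --pt "0 0 0.9 0" --pt "0 0 1.3 0" --pt "0 0 1.7 0" --pt "0 0 2.1 0" --pt "0 0 2.5 0" --pt "0 0 2.8 0" --pt "0 0 3.0 0" --pt "0 0 3.1 0" --pt "0 0 3.1 0" --pt "0 0 3.1 0" --pt "0 0 3.1 0" --pt "0 0 3.1 0"

```text
time: 17.52
tcp_pos: [0.6212, -0.1098, 0.1409]
eef_rot: [-3.142, 0.0, -2.902]
contact_force: [0.7, -0.2, -1.5]
grip_width: 0.224
```

Run:
```python
from rod import *
st=env.read_state();T=st["tcp_pos"];print(T,st["eef_rot"],st["contact_force"],st["wrist_torque"])
s=cams.camera("side");t=cams.camera("top")
z=T[2]-.1146+.009+.043;print("ring z",z,"rows",proj(s,[T[0],T[1]-.006,z-.002]),proj(s,[T[0],T[1]-.006,z+.002]))
g=s["color"].astype(int)
for v in range(276,292): print(v,g[v,324:336,0],g[v,324:336,1])
save(s,(310,260,350,300),"pics/s11.png",15);save(t,(365,165,410,235),"pics/t11.png",8)
```

```text
[ 0.6212 -0.1098  0.1409] [-3.1415  0.0004 -2.9024] [ 0.6707 -0.2436 -1.5341] [ 0.005  -0.0134  0.0039]
ring z 0.07828423101823723 rows [329.2559 286.9357] [329.3858 285.0517]
276 [126 125 116  92  76  79  80  80  79 105 132 140] [124 124 115  91  76  79  81  81  79 104 131 139]
277 [125 125 117  93  77  79  80  80  78 106 134 142] [124 124 116  92  77  79  80  81  79 104 133 140]
278 [125 124 110  86  77  79  80  79  79  97 118 125] [124 123 109  85  77  79  80  80  79  96 116 123]
279 [125 125 110  85  77  80  81  80  79  94 116 123] [124 124 108  84  77  79  80  80  79  94 115 121]
280 [124 124 110  84  77  80  81  80  78 102 121 121] [123 124 110  84  77  80  81  79  78 102 120 120]
281 [110 120 106  79  77  80  81  80  78 104 121 121] [ 99 101  89  76  77  80  81  80  78 100 118 120]
282 [113 126 110  84  77  79  81  80  79 107 125 124] [ 88  99  91  79  77  79  80  80  79  89 102 110]
283 [100 104  93  78  78  80  80  80  81 105 124 127] [78 80 77 75 77 79 80 80 78 86 96 99]
284 [101 104  91  77  78  80  81  80  82  95 103 113] [78 79 63 64 78 80 81 80 78 79 80 88]
285 [102 105  95  84  82  81  80  90  97  98  99  97] [79 80 56 35 57 73 80 66 49 66 76 75]
286 [103 106  95  88  91  93  93  93  93  98  99  94] [79 81 59 20 15 18 20 17 24 62 76 73]
287 [102 105  89  79  87  92  94  91  90  97  99  94] [79 80 76 58 35 19  9 34 54 71 77 74]
288 [ 99 104  90  76  80  81  82  80  84  95  98 104] [76 80 77 75 77 78 78 76 76 76 76 80]
289 [ 94  96  88  82  81  81  81  80  87 105 115 127] [73 73 75 77 79 81 81 80 79 82 88 98]
290 [ 98  95  95  94  93  93  94  94  93  95 114 127] [76 73 74 73 73 72 72 73 73 73 88 98]
291 [102 103 103 100  97  97  98  97  98 100 101 103] [79 79 80 77 75 76 76 75 75 77 78 79]
```

View pics/s11.png

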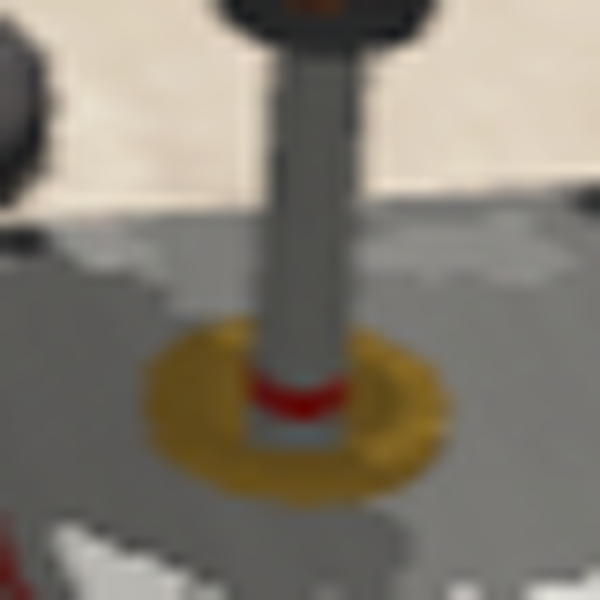

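View pics/t11.png

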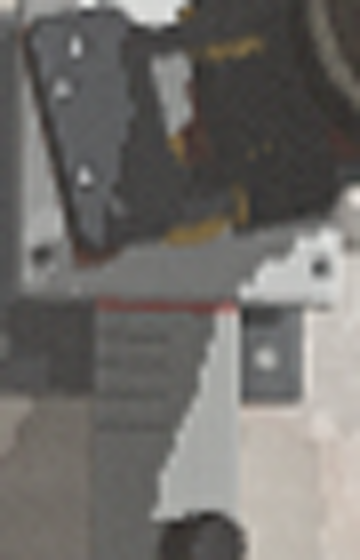

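Emit:
drive_tool --pt "0 0 0.05 0" --pt "0 0 0.12 0" --pt "0 0 0.2 0" --pt "0 0 0.23 0" --pt "0 0 0.23 0" --pt "0 0 0.23 0" --pt "0 0 0.23 0" --pt "0 0 0.23 0" --pt "0 0 0.23 0" --pt "0 0 0.23 0"

```text
time: 18.45
tcp_pos: [0.6211, -0.1098, 0.1383]
eef_rot: [-3.142, 0.0, -2.902]
contact_force: [0.0, -0.3, -1.6]
grip_width: 0.228
```

Run:
```python
from rod import *
st=env.read_state();T=st["tcp_pos"];print(T,st["eef_rot"],st["contact_force"],np.abs(st["qd"]).max())
s=cams.camera("side");t=cams.camera("top")
g=s["color"].astype(int)
for v in range(284,291): print(v,g[v,324:336,0],g[v,324:336,1])
save(s,(310,260,350,300),"pics/s12.png",15)
for n,c,r,pf in(("top",t,(374,198,398,208),.5865),("side",s,(300,285,320,310),.588)):
    h=up(c,r);m=cv2.inRange(h,(0,70,60),(12,255,255))|cv2.inRange(h,(168,70,60),(180,255,255))
    ys,xs=np.nonzero(m);P=np.array([plane(c,(x+.5)/8-.5+r[0],(y+.5)/8-.5+r[1],.055) for x,y in zip(xs,ys)])
    print(n,len(xs),(P[:,0]- np.sin(.017)*(P[:,1]+.109)).mean(),pf)
cv2.imwrite("pics/s12f.png",s["color"][:,:,::-1])
```

```text
[ 0.6211 -0.1098  0.1383] [-3.1416  0.     -2.9024] [ 0.0124 -0.3232 -1.5526] 0.003025414310164225
284 [102 104  89  74  78  80  80  80  81  94 104 113] [79 79 76 74 78 80 81 80 77 78 80 87]
285 [103 105  90  75  78  81  81  80  81  93  99  98] [80 80 76 75 78 80 81 80 77 77 77 75]
286 [102 102  91  81  80  80  80  79  85  96  99  95] [79 71 49 51 73 80 80 79 65 66 77 74]
287 [102 104  96  88  90  91  91  91  95  98  98  95] [79 80 55 14 18 28 28 18 37 66 76 74]
288 [ 99  99  87  84  91  94  94  94  96  99  98 104] [76 77 67 45 19 12 10 11 45 70 76 80]
289 [ 95  96  88  81  82  84  83  81  87 105 117 126] [73 74 75 75 77 71 71 78 77 82 89 98]
290 [ 98  96  95  94  93  94  94  95  94  95 113 126] [76 74 73 74 73 73 73 74 72 73 88 97]
top 938 0.5851866207496347 0.5865
side 1979 0.5865036485365808 0.588
```

View pics/s12.png

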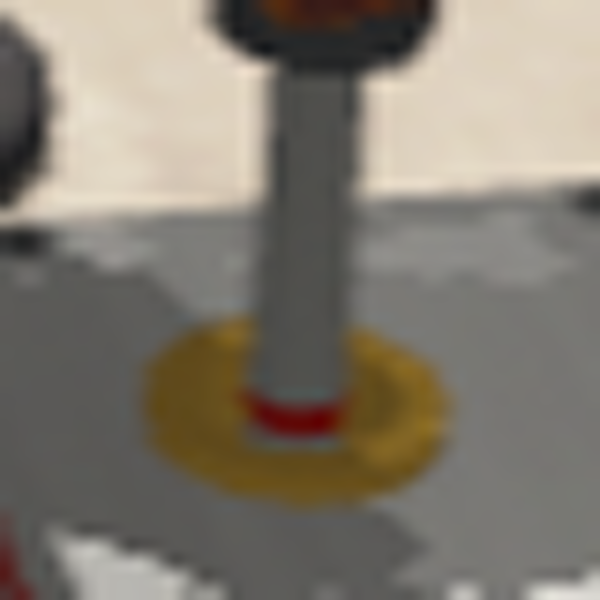

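View pics/s12f.png

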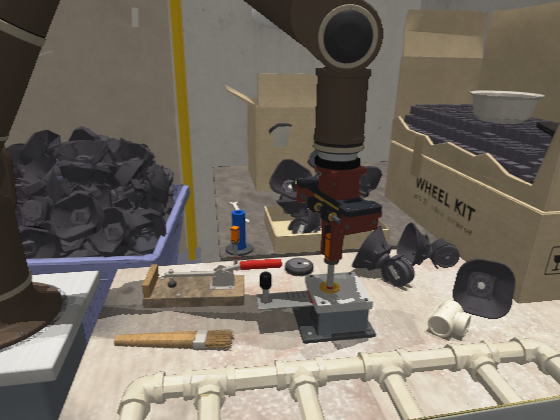

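Run:
```python
from bench import ticket
print(ticket.finish_job())
```

```text
the job is handed in; nothing more can be done
None
```

I pulled the shutter out and let it go. I then lifted the larger probe out of its blue holder, lowered it upright through the bush and handed the job in at about 18.5 s, still holding it there.

**Shutter:** After release, both cameras put the centre of the red set line about 1 mm in front of the plate's front edge. A later repeat, with the gripper shading that area, put it about 1.4 mm in front. The arm's travel implied 43 to 45 mm out, so I take the slide to be within about 1 to 2 mm of 45 mm.

**Height:** The red ring came out at 75.7 mm from the arm's position, against 76 mm for the top of the bush. In the side view it sits on the row expected for the bush top.

**Centring:** Side to side in that view, the rod axis matched the bush centre to within about 0.5 mm. Along the other direction, world y, the cameras disagreed: the top view put the bore at y = -0.109 m and the side view at -0.1105 m. I held the rod between them at -0.1098 m. The gripper hid the rod from the top camera, so I could not confirm that direction by sight. I estimate it is good to about 1 mm, with 7 mm of clearance to the bore wall.

**Contact and stillness:** The force readings stayed below about 2 N with no jump while lowering, so there was no sign of the rod touching anything. Joint speeds were nearly zero at the end. In the last side picture the other things look as they lay at the start; I did not compare them by measurement.

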